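Put the coasters away and latch their box

ROBOT

A 6-joint arm with a two-finger parallel gripper is mounted at the origin on a cart in front of the work surface, level with it; the furniture and walls round the work are solid. World frame = base frame: x ahead of the robot, y to its left, z up, the work surface at z = 0. Lengths are in mm, angles in rad, forces in N, time in s.
With the tool pointing down it reaches from about 350 to 850 mm from the base axis. Payload 8.1 kg.
Tool frame: the origin (TCP) lies midway between the tips of the shut fingers; the grasp point (between the pads) lies 19 mm behind it; z points along the fingers, y is the direction in which the jaws open and shut (so a half turn about z gives the same grasp; the last joint's range is limited). The gripper opens to 85 mm and grips with 20 to 120 N. Pads are 22 mm wide; open, the fingers measure 114 mm over their backs; the gripper's body (76 mm by 85 mm) begins 54 mm behind the grasp point. The pads swing forward as they close: fully open they stand 13 mm farther back than shut.
Start: joints at [-1.317, 0.13, 1.488, -0, 1.523, -0.085], TCP at [199.433, -565.89, 211.092] pointing down, gripper open.
Joint ranges: [-2.96, 2.96], [-0.89, 2.26], [0.02, 2.5], [-1.34, 4.48], [0, 2.73], [-2.66, 2.66]. Speed limits (rad/s): [2.39, 2.39, 2.79, 3.14, 3.14, 3.14].

INTERFACE

Orientations are given as a 3x3 rotation matrix whose columns are the frame's x, y, z axes.
In Python, from bench import bot, imaging, ticket gives the robot as it stands.
- The arm moves only by the shell command python3 -m jog 'ROWS' [OPENING] [FORCE]. ROWS is JSON, one flat list of numbers, 4 for each row, row after row: the shift along the tool's x, y, z in m, then the turn about the tool's z in degrees. In form: [tx, ty, tz, turn, tx, ty, tz, turn, ...]. A call has 1 to 8 rows; each row is the pose to reach, as a shift and turn from the pose commanded when the call began, along the tool's axes at that moment; what a row does not reach only later rows make up. A row lasts 1/8 s, in which the tool goes at most 62.5 mm and 10.7 degrees, less where a joint would pass 70% of its speed; a pose out of reach is approached as far as the arm can. A call with a gripper value outside its range is refused whole. OPENING is the gripper command: -1 is fully open, 1 is shut, values between are in proportion, set as the call begins (- or left out, the last holds). The fingers move at their own pace and stop on an object; FORCE is the grip in N (left out, the last holds). Time passes only in rows, so rows that repeat a pose let the fingers close. It gives the time, the measured TCP pose, the force and the opening at its end, in the units of the state.
- bot.read_state(): the state, without advancing time (a new reading comes with each control period).
- imaging.camera(name): name is "scene" or "top" or "wrist"; returns a dict with "color" (420x560x3 uint8, red, green, blue), "fovy" (degrees; the focal length in pixels is half the picture's height over the tangent of half this angle, whatever the lens; pixels are square), "cx", "cy" (the principal point, pixels), "R" (3x3) and "t" (3): a world point X has camera coordinates R X + t. Camera axes: x right, y down, z forward; pixel columns grow to the right and rows downward; lengths in mm; the calibration is good to about 2 mm. A picture is of the moment at which its call begins. There is no depth.
- ticket.sign_off(): hands the job in, once; it reports no verdict.
The state is a dict: "time": time; "q": joint angles; "joint_vel": joint speeds; "joint_torque": joint torques, N m; "position": TCP position; "tool_rot": TCP orientation; "wrist_force": force on the tool from outside, world axes, zero at the start; "ft_torque": the same for the moment, N m; "opening": finger opening in mm.
Only numpy, scipy, OpenCV 4.12 (cv2) and the standard library are available. Lean on these libraries where they do the work, as an engineer would, in place of code of your own. Each camera call takes 0.05 s, during which the arm holds its last target.

TASK

Put the whole pile of three wooden coasters flat into the open wooden coaster box, then shut the lid fully. Last, swing the slotted metal strap over onto the lid until it lies flat with the staple through its slot; leave the mug, the timer and the lemon where they are.

Things in the scene. Friction and masses are not known exactly. Their poses are not given: they have to be found in the camera images.
- coaster_box: Wooden coaster box, fixed to the worktop: outside 112 (x) x 82 (y) x 58 mm without lid, inside 98 x 68 mm, walls 7, floor 6 mm thick. Origin: centre of its underside; x points from the front (strap) to the back (lid hinge), z up. Each long wall (y = +-37.5 mm) has a finger notch 58 mm wide in its middle, from rim to floor. The pile's top lies 48 mm above the worktop when in.
- lid (a joint): Lid angle: 0 shut, 1.57 upright, grows opening backward to at most 2.2. Wooden plate 112 (x) x 82 x 8 mm; hinge line along y at box x = +56, z = 58 mm; top 66 mm above the worktop when shut. Stiff hinge (0.12 N m): it stays where left and must be pushed all the way, about 2 N near its free edge.
- lid_front (a point): Middle of the lid's free edge, 112 mm from the hinge line, half-way through its thickness.
- staple_top (a point): Top of the wire staple on the lid's outer face, 79 mm from the hinge line on the centre line; the loop is 20 mm long (box x), 4 mm wide (y) and stands 13 mm above that face.
- hasp (a joint): Angle of the metal strap: 0 flat on the shut lid, 1.57 upright, grows opening outward to the front, at most 2.5. Plate 34 mm wide, 3 thick, 78 long from its pin (along y at box x = -61, z = 67 mm); slot 22 x 9 mm centred 38 mm from the pin, solid from 49 to 78 mm, a 6 mm roll at the end. Slightly stiff (0.03 N m): stays where left, 0.5 N at its end moves it.
- hasp_end (a point): Middle of the strap's free end, 76 mm from its pin.
- coaster_1_center (a point): Loose oblong coaster of pale wood, 92 x 62 x 14 mm, about 70 g; the three lie in one square pile 42 mm high (this is the lowest). The point is its centre; x along its 92 mm length, y along its 62 mm width, z up.
- coaster_2_center (a point): Loose oblong coaster of pale wood, 92 x 62 x 14 mm, about 70 g; the three lie in one square pile 42 mm high (this is the middle one). The point is its centre; x along its 92 mm length, y along its 62 mm width, z up.
- coaster_3_center (a point): Loose oblong coaster of pale wood, 92 x 62 x 14 mm, about 70 g; the three lie in one square pile 42 mm high (this is the top one). The point is its centre; x along its 92 mm length, y along its 62 mm width, z up.
- the_mug: Bystander: speckled clay mug, 117 x 83 x 93 mm, origin at the centre of its underside.
- the_timer: Bystander: cream dial timer, 72 mm across, 60 mm high, origin at the centre of its underside.
- the_lemon: Bystander: lemon, 83 x 58 x 58 mm, origin at the centre of its underside.
There are look-alikes about, which are no part of the job. Leave any red look-alike of the coaster_box alone.

How it is judged (in metres and radians):
On the way, in this order (a step that is already met when the one before it is completed fails the run):
1. all three coasters lie flat in the box (x of coaster_1_center in the frame of coaster_box between -0.01 and 0.01 m and y of coaster_1_center in the frame of coaster_box between -0.01 and 0.01 m and z of each of coaster_1_center, coaster_2_center, coaster_3_center in the frame of coaster_box below 0.046 m and angle between each of coaster_1_center, coaster_2_center, coaster_3_center's own z axis and vertical below 0.12 rad and x of coaster_2_center in the frame of coaster_box between -0.01 and 0.01 m and y of coaster_2_center in the frame of coaster_box between -0.01 and 0.01 m and x of coaster_3_center in the frame of coaster_box between -0.01 and 0.01 m and y of coaster_3_center in the frame of coaster_box between -0.01 and 0.01 m), for 0.2 s.
2. the lid is fully shut over them (all of step 1 and value of joint lid below 0.05 rad), for 0.2 s.
3. the strap lies flat on the shut lid (value of joint lid below 0.05 rad and value of joint hasp below 0.1 rad), for 0.2 s.
At the end, for the whole second after the job is handed in: All three coasters lie flat in the box (centres within 10 mm of the box's middle along its x and y, below 46 mm, tilted less than 0.12 rad), the lid is shut (under 0.05 rad) and the strap lies over the staple (under 0.10 rad) (all of step 1 and all of step 3); the robot touches nothing.
It fails at once if the strap is folded down while the lid is open (value of joint hasp below 0.3 rad and value of joint lid above 0.3 rad).
It fails at once if the mug is moved more than 30 mm (distance of the_mug from where it was at the start of the episode above 0.03 m).
It fails at once if the timer is moved more than 30 mm (distance of the_timer from where it was at the start of the episode above 0.03 m).
It fails at once if the lemon is moved more than 30 mm (distance of the_lemon from where it was at the start of the episode above 0.03 m).
It also fails if it takes over 72 s, if anything falls off the work surface, if the arm or the gripper's body presses on something with over 40 N, if the wrist force passes 120 N, or if a joint passes its speed limit or range.

## Working session

There is one attempt and no reset: what is moved stays moved. The work goes in short steps, Python scripts to look and compute and a shell command to move; the robot and the scene stay as the last step left them, time stands still between calls to the robot, and variables do not carry over. Pictures are saved under pics/ and viewed, and the job is handed in when it is done.

```bash
ls; mkdir -p pics; python3 - <<'E'
from bench import bot, imaging
import cv2
print(bot.read_state())
for n in ("scene","top","wrist"):
    c=imaging.camera(n); print(n,c["fovy"],c["cx"],c["cy"],c["R"],c["t"])
    cv2.imwrite(f"pics/{n}0.png",c["color"][:,:,::-1])
E
```

```text
pics
{'time': 0.0, 'q': array([-1.31738761e+00,  1.31196028e-01,  1.48925214e+00, -6.96868023e-06,
        1.52300210e+00, -8.54538025e-02]), 'joint_vel': array([-7.68335051e-04, -1.18524949e-03, -4.16133667e-04, -9.39202311e-05,
        6.10308540e-04,  6.19374871e-04]), 'joint_torque': array([-1.57234932e-03, -5.69389343e+01, -5.00554705e+01, -1.56667143e-04,
        1.44789956e-02,  5.61760185e-07]), 'position': array([ 199.29125377, -565.32223508,  210.03854313]), 'tool_rot': array([[ 9.43133313e-01,  3.32414396e-01, -4.72452312e-04],
       [ 3.32414698e-01, -9.43131614e-01,  1.79654423e-03],
       [ 1.51612454e-04, -1.85143080e-03, -9.99998275e-01]]), 'wrist_force': array([-0.79753238, -0.70459188, -0.40090865]), 'ft_torque': array([-0.00868175,  0.0306519 ,  0.01706783]), 'opening': 85.45821259272782}
scene 52.168537359938526 271.78412553490887 211.59039268173794 [[-0.78337178 -0.62143549  0.01210696]
 [-0.30701902  0.36994013 -0.87686009]
 [ 0.54043313 -0.69062452 -0.48059318]] [420.5857279  217.23053362 979.70742951]
top 57.18875267931122 279.0612331056945 212.84003110526712 [[ 0.01599681 -0.99956108 -0.02493474]
 [-0.98846097 -0.01205248 -0.15099555]
 [ 0.15062875  0.02706246 -0.98821992]] [  26.1984147   526.92304013 1178.71236721]
wrist 71.19169071983048 280.02775431434196 207.00040320271972 [[ 0.33210348 -0.94324198 -0.00136217]
 [-0.90691589 -0.31970978  0.27438881]
 [-0.25925054 -0.08989011 -0.96161787]] [-599.77462377  -34.8990409   377.57477598]
```

View pics/scene0.png

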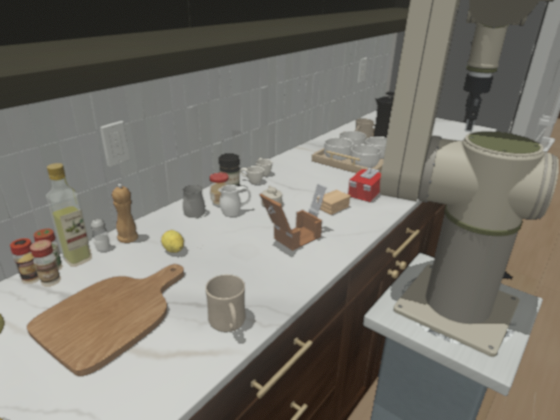

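View pics/top0.png

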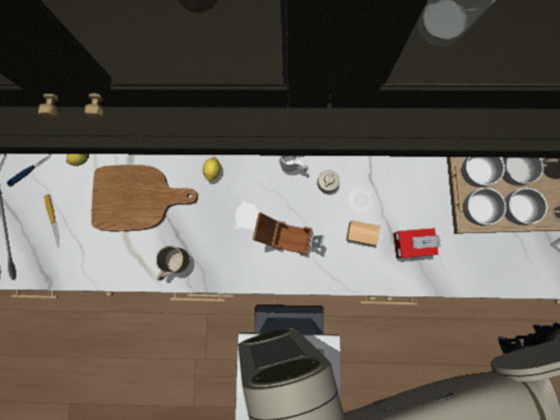

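View pics/wrist0.png

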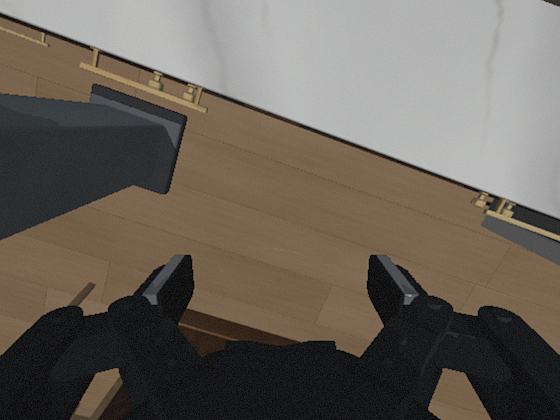

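```bash
python3 - <<'E'
import cv2
a=cv2.imread("pics/top0.png")[190:275,230:450]
cv2.imwrite("pics/topc.png",cv2.resize(a,(792,306),interpolation=cv2.INTER_CUBIC))
a=cv2.imread("pics/scene0.png")[150:265,230:400]
cv2.imwrite("pics/scenec.png",cv2.resize(a,(800,541),interpolation=cv2.INTER_CUBIC))
E
```

```text
(no output)
```

View pics/topc.png

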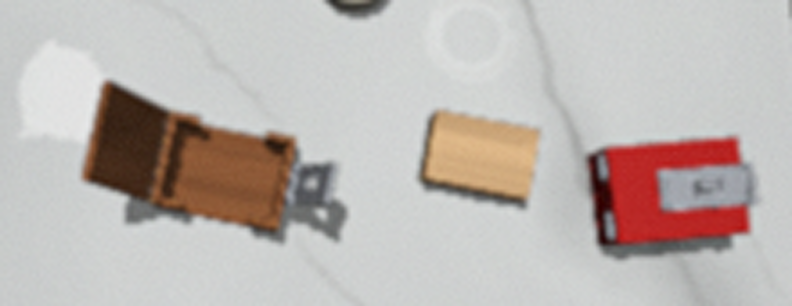

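View pics/scenec.png

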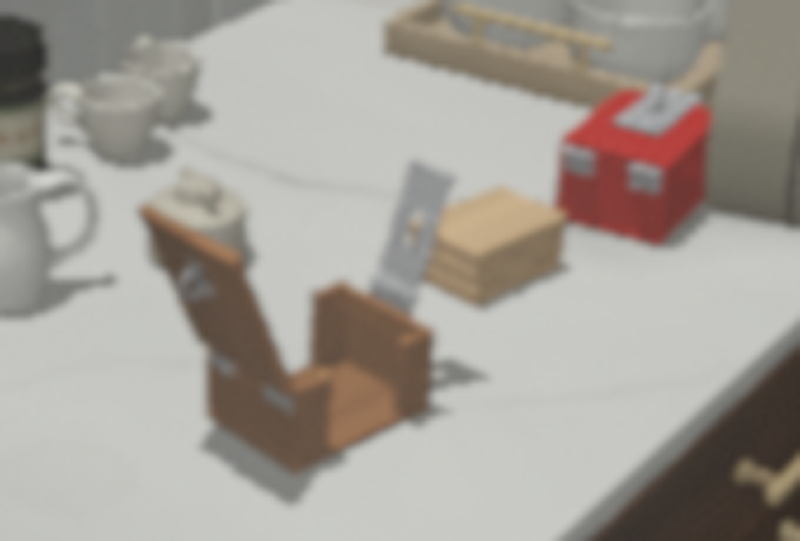

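```bash
cat > h.py <<'E'
import numpy as np, cv2
from bench import bot, imaging
def ray(c,uv,z):
    f=c["color"].shape[0]/2/np.tan(np.radians(c["fovy"]/2))
    d=np.array([(uv[0]-c["cx"])/f,(uv[1]-c["cy"])/f,1.])
    R=np.array(c["R"]);t=np.array(c["t"]);o=-R.T@t;d=R.T@d
    return o+d*(z-o[2])/d[2]
def proj(c,X):
    f=c["color"].shape[0]/2/np.tan(np.radians(c["fovy"]/2))
    p=np.array(c["R"])@X+np.array(c["t"]);return p[:2]/p[2]*f+[c["cx"],c["cy"]]
def shot(n,name,crop=None,s=1):
    c=imaging.camera(n);a=c["color"][:,:,::-1]
    if crop: a=a[crop[1]:crop[3],crop[0]:crop[2]]
    cv2.imwrite("pics/%s.png"%name,cv2.resize(a,None,fx=s,fy=s,interpolation=cv2.INTER_CUBIC))
    np.save(name+".npy",c,allow_pickle=True);return c
def tool(P):
    s=bot.read_state();return s["tool_rot"].T@(np.array(P)-s["position"])
E
python3 - <<'E'
from h import *
c=imaging.camera("top")
P=lambda x,y,z:ray(c,(230+x/3.6-.5+.14,190+y/3.6-.5+.14),z).round(0)
for q in [(297,140),(280,235),(175,118),(160,205)]: print("box",P(*q,58))
for q in [(440,112),(540,128),(525,203),(425,180)]: print("pile",P(*q,42))
print(P(105,82,0),P(85,182,0))
for n,uv,z in [("mug",(172,260),93),("timer",(328,181),60),("lemon",(211,169),40)]: print(n,ray(c,uv,z).round())
E
```

```text
box [476. -70.  58.]
box [395. -56.  58.]
box [494.  35.  58.]
box [419.  47.  58.]
pile [ 504. -195.   42.]
pile [ 491. -281.   42.]
pile [ 426. -267.   42.]
pile [ 444. -181.   42.]
[533. 101.   0.] [442. 117.   0.]
mug [372. 350.  93.]
timer [ 627. -119.   60.]
lemon [667. 256.  40.]
```

```bash
python3 - <<'E'
from h import *
s=bot.read_state();c=imaging.camera("wrist")
o=-np.array(c["R"]).T@c["t"]; print("cam in tool",tool(o), "view dir", s["tool_rot"].T@np.array(c["R"])[2])
print(tool([466,-231,210]))
E
```

```text
cam in tool [  69.84791835    0.52262844 -161.54678007] view dir [-2.74551448e-01  2.30015618e-04  9.61572384e-01]
[ 362.69436193 -226.96428659    0.82167201]
```

```bash
python3 - <<'E'
from h import *
ct=imaging.camera("top");cs=imaging.camera("scene")
def tri(a,b):
    u=(230+a[0]/3.6-.4,190+a[1]/3.6-.4);v=(230+b[0]/4.706-.4,150+b[1]/4.706-.4)
    rows=[]
    o=[];d=[]
    for c,p in((ct,u),(cs,v)):
        A=ray(c,p,0);B=ray(c,p,100);dd=(B-A)/np.linalg.norm(B-A);o.append(A);d.append(dd)
    M=sum(np.eye(3)-np.outer(x,x) for x in d);b=sum((np.eye(3)-np.outer(x,x))@y for x,y in zip(d,o))
    X=np.linalg.solve(M,b);return X.round(0),[round(float(np.linalg.norm(np.cross(x,X-y))),1) for x,y in zip(d,o)]
print("lid far",tri((105,82),(240,262)),"lid near",tri((85,182),(148,208)))
print("lid far",tri((105,82),(148,208)),"lid near",tri((85,182),(240,262)))
print("strap",tri((333,163),(455,175)),tri((333,205),(412,162)))
print("strap",tri((333,163),(412,162)),tri((333,205),(455,175)))
E
```

```text
lid far (array([487.,  75., 135.]), [29.6, 29.6]) lid near (array([449., 115., 185.]), [26.2, 26.2])
lid far (array([508.,  87., 160.]), [1.5, 1.5]) lid near (array([430., 102., 158.]), [0.3, 0.3])
strap (array([ 438., -101.,  134.]), [13.3, 13.3]) (array([427., -86., 149.]), [14.2, 14.2])
strap (array([449., -94., 140.]), [0.0, 0.0]) (array([416., -93., 142.]), [1.2, 1.2])
```

```bash
python3 -m jog '[0.06,-0.035,0,-9,0.12,-0.07,0,-18,0.18,-0.11,0,-27,0.24,-0.15,0,-36,0.3,-0.19,0,-45,0.35,-0.22,0,-54,0.36,-0.227,0,-59,0.36,-0.227,0,-59]' -1 80; python3 - <<'E'
from h import *
shot("wrist","w1")
E
```

```text
time: 1.35
position: [465.2, -229.2, 211.2]
tool_rot: [[0.195, 0.981, 0.001], [0.981, -0.195, 0.001], [0.001, 0.0, -1.0]]
wrist_force: [-1.4, -0.5, 0.1]
opening: 85.5
```

View pics/w1.png

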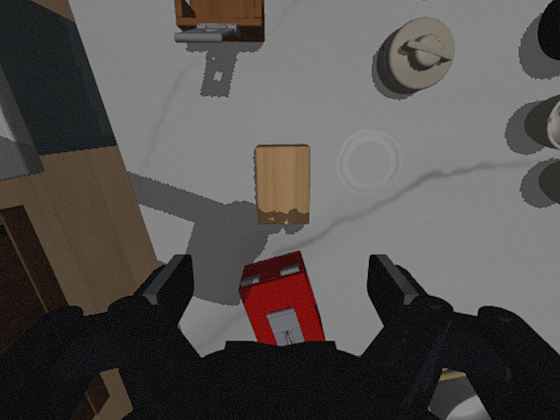

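```bash
python3 - <<'E'
from h import *
c=np.load("w1.npy",allow_pickle=True).item()
im=c["color"]; hsv=cv2.cvtColor(im,cv2.COLOR_RGB2HSV)
m=cv2.inRange(hsv,(8,60,110),(25,190,255)); m[:100]=0;m[260:]=0;m[:,:220]=0;m[:,340:]=0
k,_=cv2.findContours(m,0,1);k=max(k,key=cv2.contourArea);print(cv2.boundingRect(k),cv2.minAreaRect(k))
a=cv2.resize(im[130:240,240:330,::-1],None,fx=5,fy=5,interpolation=cv2.INTER_CUBIC)
cv2.imwrite("pics/w1c.png",a)
a=cv2.resize(im[0:110,150:290,::-1],None,fx=5,fy=5,interpolation=cv2.INTER_CUBIC)
cv2.imwrite("pics/w1d.png",a)
s=bot.read_state();print(proj(c,s["position"]-[0,0,168]),s["position"])
E
```

```text
(256, 147, 54, 67) ((282.5, 180.0), (66.0, 53.0), 90.0)
[278.97513509 187.70866679] [ 464.23335506 -230.85620616  211.10534498]
```

View pics/w1c.png

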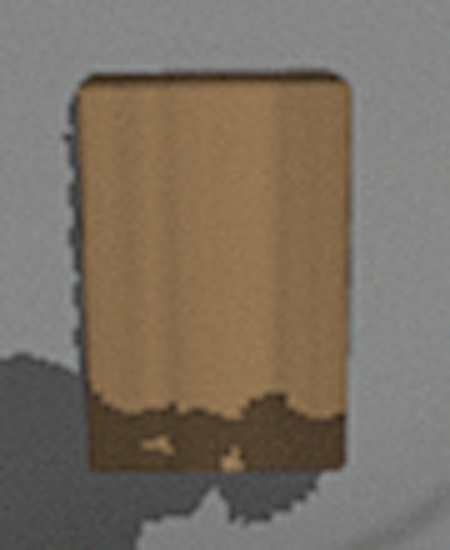

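View pics/w1d.png

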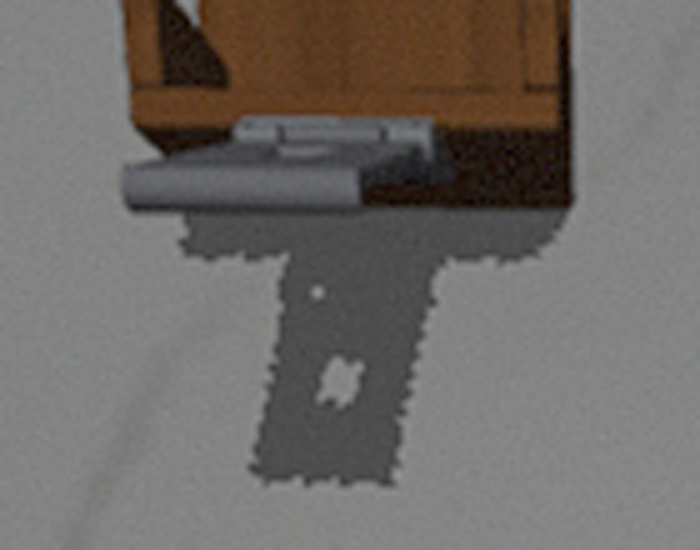

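```bash
python3 - <<'E'
from h import *
c=np.load("w1.npy",allow_pickle=True).item()
P=[ray(c,(x-.4,y-.4),42) for x,y in [(256,147),(310,146.6),(309,223.6),(258,224)]]
print(np.round(P,1)); m=np.mean(P,0); print("centre",m, "tool",tool(m))
d=(P[0]+P[1]-P[2]-P[3])/2; w=(P[1]+P[2]-P[0]-P[3])/2
print(np.linalg.norm(d),np.linalg.norm(w),np.degrees(np.arctan2(d[1],d[0])),np.degrees(np.arctan2(-w[0],w[1]))+0)
R=bot.read_state()["tool_rot"];print("toolx yaw",np.degrees(np.arctan2(R[1,0],R[0,0])))
a,b=ray(c,(176.2,24.6),58),ray(c,(261.2,25.6),58);print(a,b,np.linalg.norm(a-b), np.degrees(np.arctan2(b[1]-a[1],b[0]-a[0])))
E
```

```text
[[ 447.9 -180.4   42. ]
 [ 506.7 -191.7   42. ]
 [ 490.3 -280.3   42. ]
 [ 430.6 -268.9   42. ]]
centre [ 468.87963033 -230.34831542   42.        ] tool [  1.44047826   4.45719033 169.10506203]
90.11663565592394 60.29827499609866 79.244810880052 -100.82526988328142
toolx yaw 78.58258063920343
[400.33809611 -53.89111851  58.        ] [479.21010696 -70.46499004  58.        ] 80.59458612081562 -11.86725778071416
```

```bash
python3 -m jog '[0.0015,0.0045,0.03,-0.6,0.0015,0.0045,0.06,-0.6,0.0015,0.0045,0.09,-0.6,0.0015,0.0045,0.12,-0.6,0.0015,0.0045,0.14,-0.6,0.0015,0.0045,0.14,-0.6]' -1 80; python3 - <<'E'
from h import *
shot("wrist","w2")
E
```

```text
time: 2.15
position: [466.1, -231.9, 69.2]
tool_rot: [[0.193, 0.981, -0.004], [0.981, -0.193, 0.002], [0.001, -0.004, -1.0]]
wrist_force: [-0.5, 0.5, -0.5]
opening: 85.5
```

View pics/w2.png

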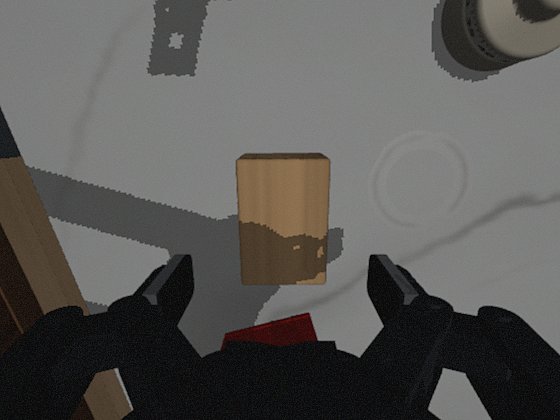

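```bash
python3 - <<'E'
from h import *
c=np.load("w2.npy",allow_pickle=True).item()
P=[ray(c,(x,y),42) for x,y in [(236,158),(330,158),(327,284),(242,284)]]
m=np.mean(P,0); print("centre",m, "tool",tool(m),proj(c,tool(m)*0+bot.read_state()["position"]-[0,0,27]))
d=(P[0]+P[1]-P[2]-P[3])/2; w=(P[1]+P[2]-P[0]-P[3])/2
print(np.linalg.norm(d),np.linalg.norm(w),np.degrees(np.arctan2(d[1],d[0])),np.degrees(np.arctan2(-w[0],w[1]))+0)
for i in range(3):print(bot.read_state()["position"])
E
```

```text
centre [ 469.43820541 -229.95662824   42.        ] tool [ 2.76448772  1.86393497 28.74348719] [281.09344074 229.61397924]
90.50434595807164 60.80100845321411 79.705777047048 -101.05153916014831
[ 467.11972827 -232.32820213   70.74552143]
[ 467.11972827 -232.32820213   70.74552143]
[ 467.11972827 -232.32820213   70.74552143]
```

```bash
python3 -m jog '[0.002,0.002,0.015,-0.5,0.002,0.002,0.03,-0.5,0.002,0.002,0.045,-0.5,0.002,0.002,0.058,-0.5,0.002,0.002,0.066,-0.5,0.002,0.002,0.07,-0.5,0.002,0.002,0.07,-0.5]' -1 80; python3 -m jog '[0,0,0,0,0,0,0,0,0,0,0,0,0,0,0,0,0,0,0,0,0,0,0,0]' 1 80;python3 - <<'E'
from h import *
shot("wrist","w3");shot("scene","s3",(230,150,400,265),4.7)
E
```

```text
time: 3.08
position: [470.6, -230.0, 1.0]
tool_rot: [[0.182, 0.983, -0.0], [0.983, -0.182, 0.0], [0.0, -0.0, -1.0]]
wrist_force: [-0.2, -0.3, 0.2]
opening: 85.1
time: 3.82
position: [471.9, -230.8, 2.9]
tool_rot: [[0.182, 0.983, 0.002], [0.983, -0.182, -0.002], [-0.001, 0.003, -1.0]]
wrist_force: [-0.1, 0.9, 8.8]
opening: 60.5
```

View pics/w3.png

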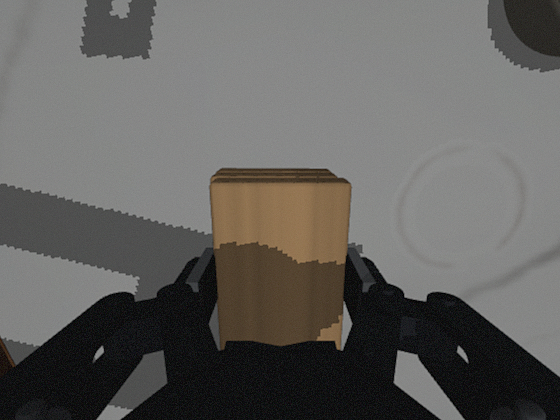

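View pics/s3.png

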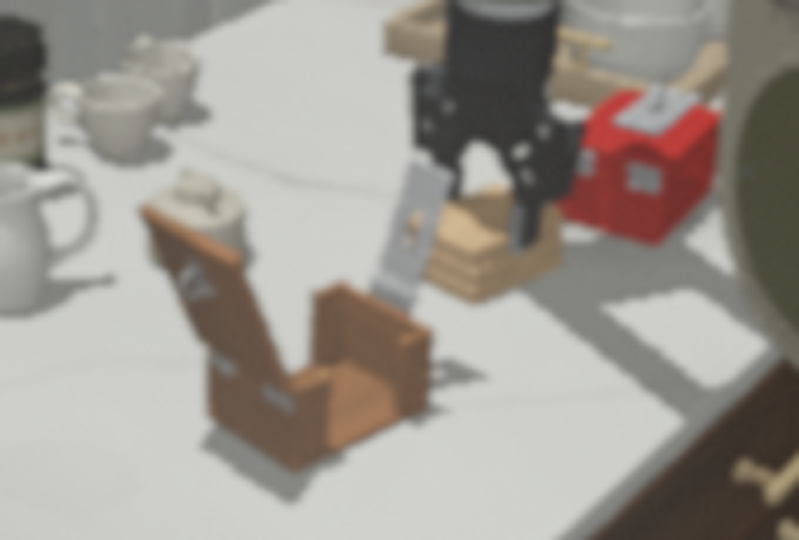

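```bash
python3 -m jog '[0,0,-0.01,0,0,0,-0.03,0,0,0,-0.06,0,0,0,-0.1,0,0,0,-0.14,0,0,0,-0.18,0,0,0,-0.2,0,0,0,-0.2,0]' 1 100;python3 - <<'E'
from h import *
shot("wrist","w4");shot("scene","s4",(230,60,400,265),2.9)
E
```

```text
time: 4.92
position: [471.4, -230.5, 202.6]
tool_rot: [[0.182, 0.983, 0.003], [0.983, -0.182, -0.002], [-0.001, 0.003, -1.0]]
wrist_force: [0.2, -0.3, 0.3]
opening: 59.5
```

View pics/w4.png

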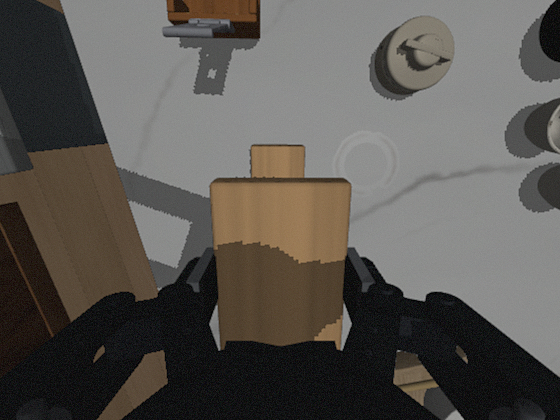

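View pics/s4.png

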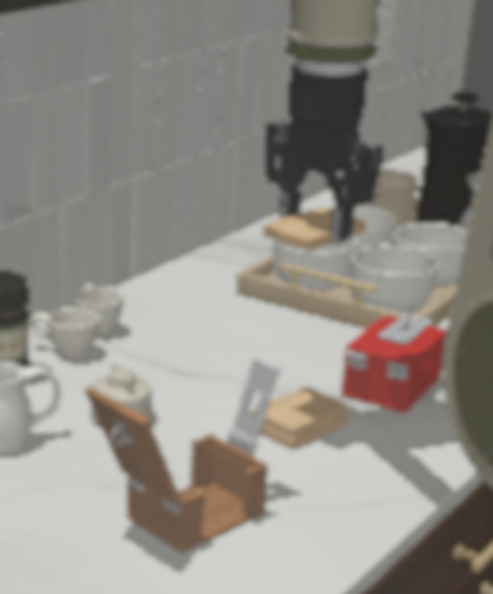

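```bash
python3 - <<'E'
from h import *
shot("scene","s5",(310,80,370,150),8)
c=np.load("s5.npy",allow_pickle=True).item();s=bot.read_state();R=s["tool_rot"];p=s["position"]
for v in [(0,30,0),(0,-30,0),(0,30,-10),(0,30,-20),(0,30,-30),(0,30,-40),(46,-31,-25),(46,-31,-39)]:
    print(v,((proj(c,p+R@np.array(v))-[310,80])*8).round())
E
```

```text
(0, 30, 0) [158. 539.]
(0, -30, 0) [279. 582.]
(0, 30, -10) [160. 514.]
(0, 30, -20) [162. 489.]
(0, 30, -30) [164. 464.]
(0, 30, -40) [166. 438.]
(46, -31, -25) [204. 546.]
(46, -31, -39) [207. 509.]
```

View pics/s5.png

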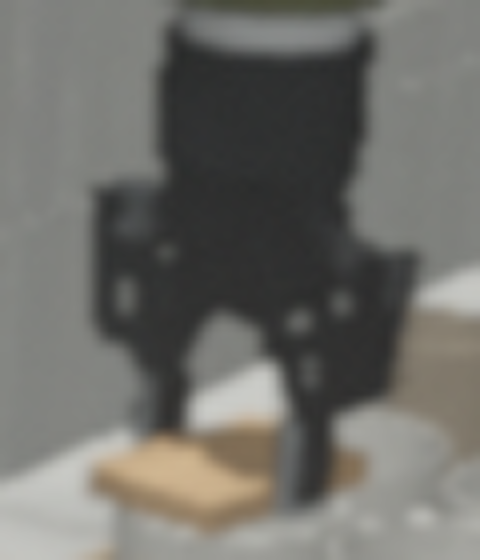

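```bash
python3 - <<'E'
from h import *
c=np.load("w4.npy",allow_pickle=True).item();s=bot.read_state();p=s["position"]
for x,y in [(212,182),(350,181)]:
  print([tool(ray(c,(x,y),p[2]+h)).round(1) for h in (39,45)])
P=[ray(c,q,58) for q in [(167,20),(260,22)]];print(P)
im=c["color"][:110,130:290,::-1];cv2.imwrite("pics/w4c.png",cv2.resize(im,None,fx=5,fy=5,interpolation=cv2.INTER_CUBIC))
E
```

```text
[array([ 43.8, -27.4, -38.9]), array([ 45. , -26. , -44.9])]
[array([ 44.2,  32.9, -39. ]), array([ 45.4,  31.4, -45. ])]
[array([399.51890454, -54.36500242,  58.        ]), array([483.06996984, -71.43794772,  58.        ])]
```

View pics/w4c.png

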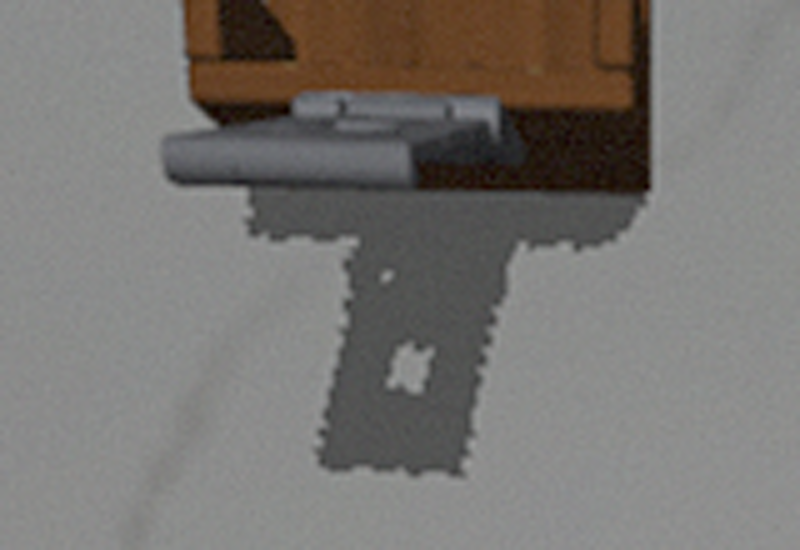

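```bash
python3 -m jog '[0.03,-0.009,0,0,0.07,-0.02,0,0,0.11,-0.032,0,0.5,0.15,-0.044,0,0.5,0.19,-0.056,0,0.5,0.214,-0.063,0,0.5,0.214,-0.063,0,0.5]' 1 100;python3 - <<'E'
from h import *
shot("wrist","w6");shot("top","t6",(230,190,360,275),6)
E
```

```text
time: 5.95
position: [446.4, -6.6, 199.2]
tool_rot: [[0.188, 0.982, -0.003], [0.982, -0.188, 0.001], [0.0, -0.003, -1.0]]
wrist_force: [0.2, -0.5, 0.3]
opening: 59.9
```

View pics/w6.png

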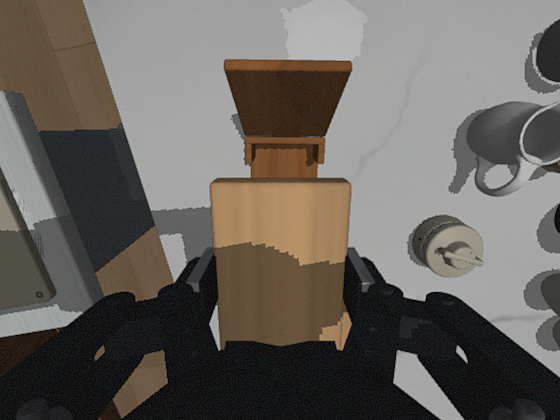

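View pics/t6.png

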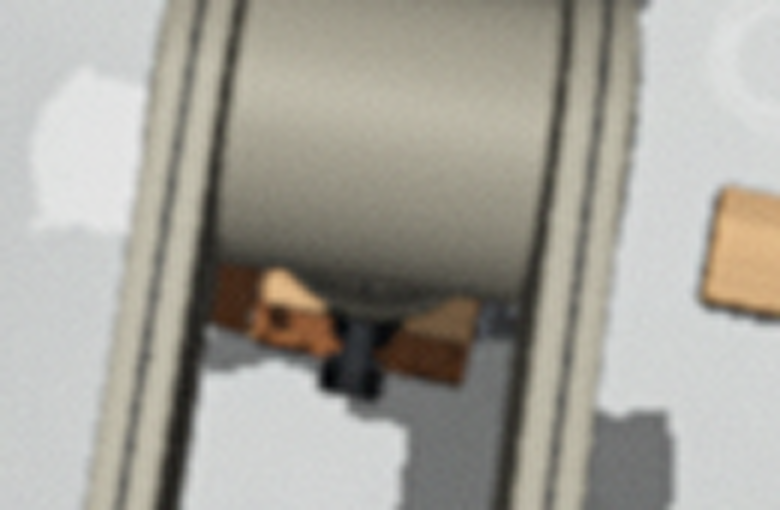

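```bash
cat > m.py <<'E'
from h import *
import sys
c=np.load(sys.argv[1]+".npy",allow_pickle=True).item()
im=c["color"][120:260,180:380,::-1];cv2.imwrite("pics/%sc.png"%sys.argv[1],cv2.resize(im,None,fx=4,fy=4,interpolation=cv2.INTER_CUBIC))
E
python3 m.py w6;python3 - <<'E'
from h import *
c=np.load("w6.npy",allow_pickle=True).item()
for x,y in [(245,139),(325,139),(245,147),(325,147)]: print(tool(ray(c,(x,y),58)).round(1))
E
```

```text
[ 55.5 -35.9 141.8]
[ 55.6  44.7 141.7]
[ 47.6 -36.1 141.8]
[ 47.7  45.  141.7]
```

View pics/w6c.png

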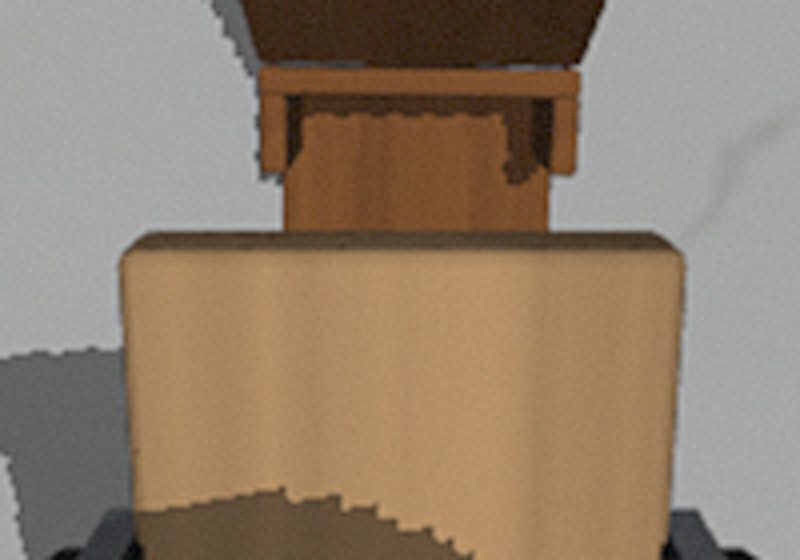

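```bash
python3 -m jog '[0.001,0.002,0.03,0,0.001,0.002,0.06,0,0.001,0.002,0.09,0,0.001,0.002,0.12,0,0.001,0.002,0.145,0,0.001,0.002,0.15,0,0.001,0.002,0.15,0]' 1 100;python3 - <<'E'
from h import *
shot("wrist","w7");shot("scene","s7",(230,120,400,265),4.7)
E
python3 m.py w7
```

```text
time: 6.92
position: [449.7, -8.1, 51.1]
tool_rot: [[0.192, 0.981, -0.001], [0.981, -0.192, -0.0], [-0.0, -0.001, -1.0]]
wrist_force: [-0.6, -0.7, -0.1]
opening: 59.6
```

View pics/w7.png

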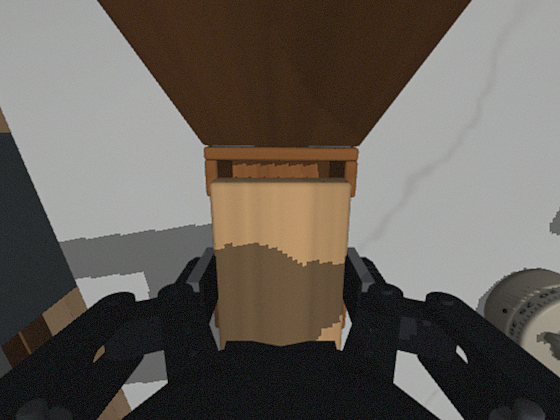

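View pics/s7.png

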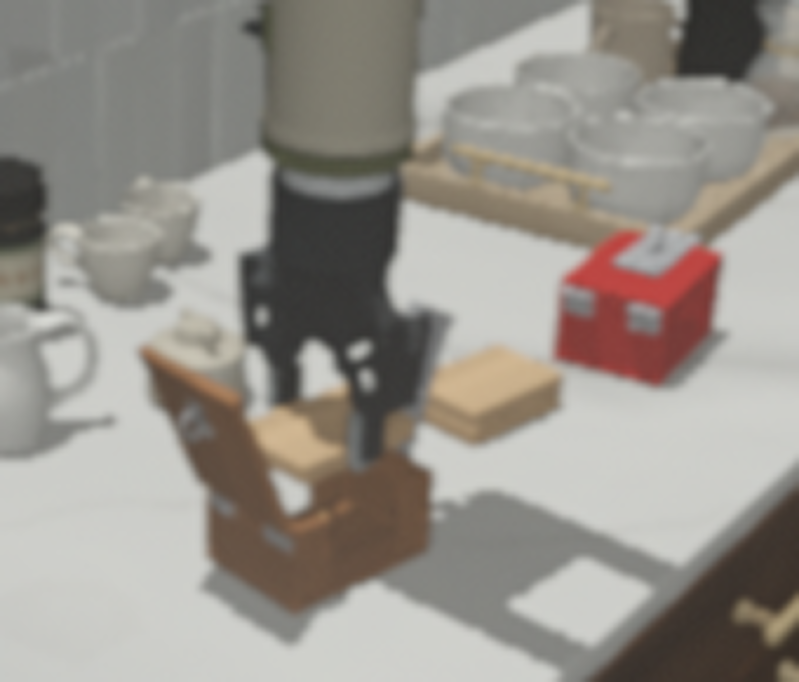

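```bash
python3 - <<'E'
from h import *
c=np.load("w7.npy",allow_pickle=True).item()
for x,y in [(205,148),(357,148),(207,160),(355,160)]: print(tool(ray(c,(x,y),58)).round(1))
for x,y in [(211,181),(350,181)]: print([tool(ray(c,(x,y),z)).round(1) for z in(80,91)])
E
```

```text
[ 56.5 -39.3  -5.8]
[56.4 39.6 -5.7]
[ 50.3 -38.7  -5.8]
[50.2 39.  -5.7]
[array([ 43.3, -32. , -27.8]), array([ 45.4, -29.4, -38.8])]
[array([ 43.3,  31.8, -27.7]), array([ 45.4,  29.2, -38.7])]
```

View pics/w7c.png

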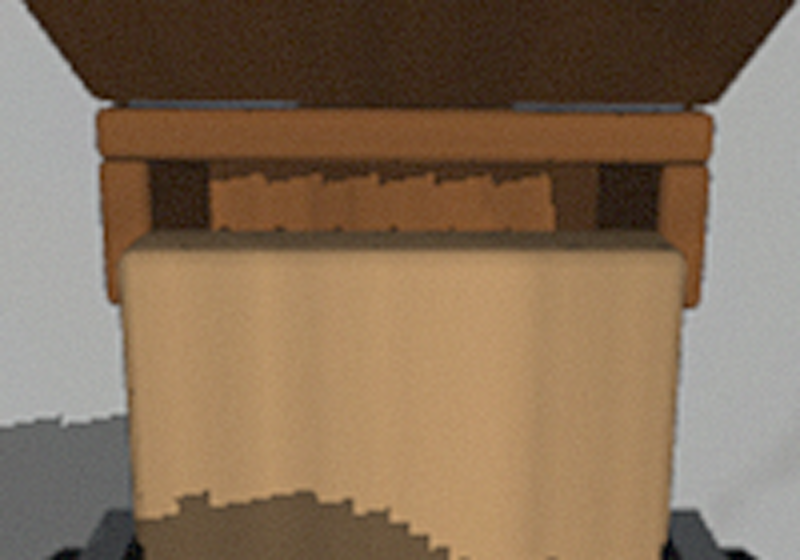

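```bash
python3 -m jog '[0.002,0,0.01,0,0.002,0,0.02,0,0.002,0,0.03,0,0.002,0,0.04,0,0.002,0,0.05,0,0.002,0,0.055,0,0.002,0,0.055,0]' 1 100;python3 - <<'E'
from h import *
shot("wrist","w8");shot("scene","s8",(230,120,400,265),4.7)
E
python3 m.py w8
```

```text
time: 7.9
position: [449.7, -5.5, -4.4]
tool_rot: [[0.191, 0.982, -0.001], [0.982, -0.191, 0.0], [-0.0, -0.001, -1.0]]
wrist_force: [0.1, -1.0, -0.4]
opening: 59.4
```

View pics/w8c.png

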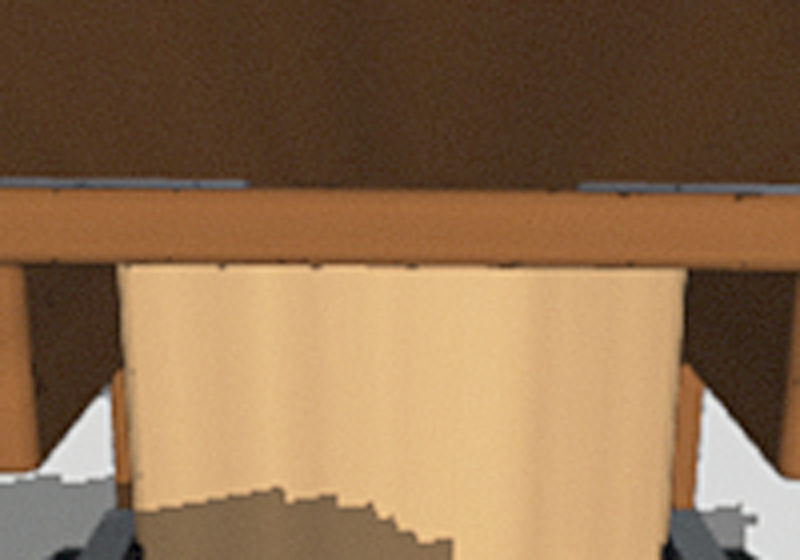

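View pics/s8.png

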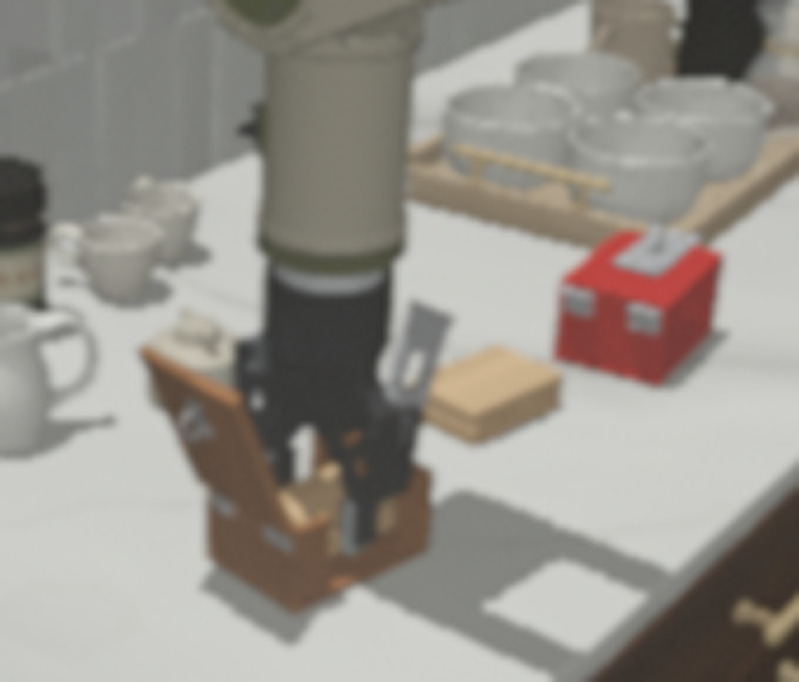

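```bash
python3 -m jog '[0,0,0.003,0,0,0,0.006,0,0,0,0.008,0,0,0,0.008,0]' 1 100; python3 -m jog '[0,0,0,0,0,0,0,0,0,0,0,0]' -0.7 100;python3 - <<'E'
from h import *
shot("wrist","w9")
E
python3 m.py w9
```

```text
time: 8.5
position: [449.9, -5.5, -12.1]
tool_rot: [[0.191, 0.982, -0.0], [0.982, -0.191, 0.0], [-0.0, -0.0, -1.0]]
wrist_force: [0.6, -0.0, -0.5]
opening: 59.5
time: 8.88
position: [450.2, -5.5, -11.8]
tool_rot: [[0.191, 0.982, 0.0], [0.982, -0.191, 0.0], [0.0, 0.0, -1.0]]
wrist_force: [-0.5, -0.4, 0.1]
opening: 73.0
```

View pics/w9.png

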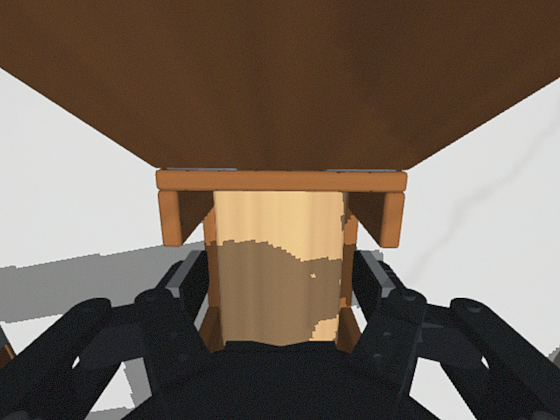

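```bash
python3 -m jog '[0,0,-0.02,0,0,0,-0.06,0,0,0,-0.11,0,0,0,-0.16,0,0,0,-0.21,0,0,0,-0.21,0]' -0.7 100;python3 - <<'E'
from h import *
shot("wrist","w10")
E
python3 m.py w10
```

```text
time: 9.68
position: [453.1, -5.9, 203.3]
tool_rot: [[0.191, 0.982, 0.009], [0.982, -0.191, -0.001], [0.001, 0.009, -1.0]]
wrist_force: [0.3, -0.1, -0.7]
opening: 72.5
```

View pics/w10c.png

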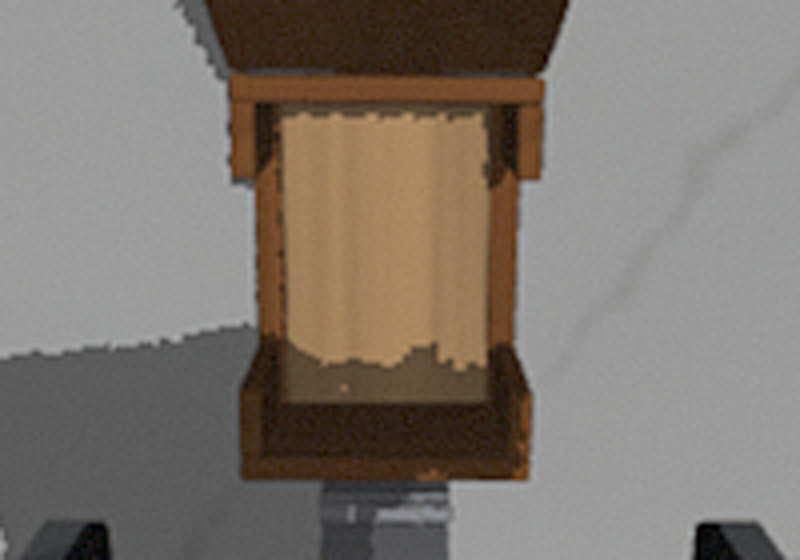

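```bash
python3 -m jog '[-0.03,0.009,0,0,-0.07,0.02,0,0,-0.11,0.032,0,-0.5,-0.15,0.044,0,-0.5,-0.19,0.056,0,-0.5,-0.216,0.064,0,-0.5,-0.216,0.064,0.06,-0.5,-0.216,0.064,0.06,-0.5]' -1 100;python3 - <<'E'
from h import *
shot("wrist","w11")
E
python3 m.py w11
```

```text
time: 10.72
position: [467.1, -227.3, 131.2]
tool_rot: [[0.183, 0.983, -0.011], [0.983, -0.183, 0.007], [0.005, -0.012, -1.0]]
wrist_force: [-0.4, -0.3, 0.1]
opening: 85.6
```

View pics/w11c.png

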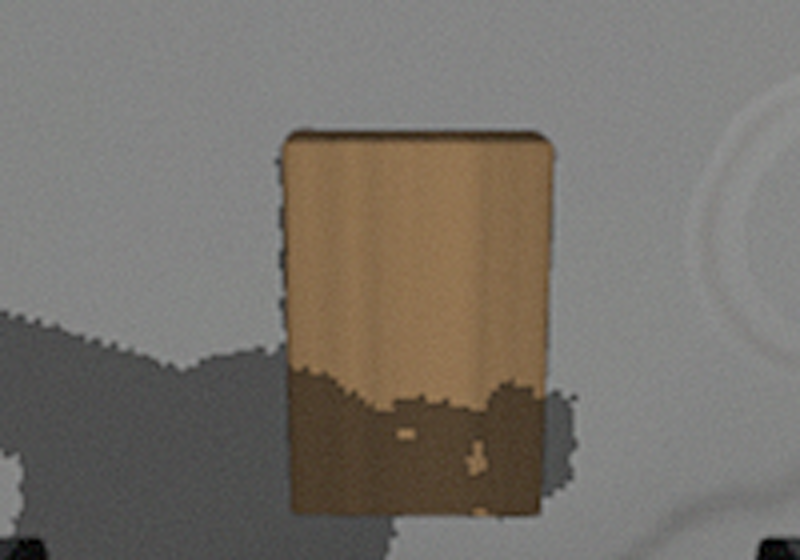

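```bash
python3 - <<'E'
from h import *
c=np.load("w11.npy",allow_pickle=True).item()
P=[ray(c,(180+x/4-.4,120+y/4-.4),28) for x,y in [(285,140),(552,140),(541,514),(291,514)]]
m=np.mean(P,0);d=(P[0]+P[1]-P[2]-P[3])/2;print(m,np.linalg.norm(d),np.linalg.norm(P[0]-P[1]),np.degrees(np.arctan2(d[1],d[0])),bot.read_state()["position"],tool(m))
E
```

```text
[ 469.39974466 -230.24358582   28.        ] 90.34216872155817 59.657730459417756 79.28557578309945 [ 469.08711961 -228.16927586  134.67520167] [ -2.29677509   1.48017588 106.66083185]
```

```bash
python3 -m jog '[-0.001,0.001,0.03,0,-0.001,0.001,0.06,0,-0.001,0.001,0.09,0,-0.001,0.001,0.12,0,-0.001,0.001,0.14,0,-0.001,0.001,0.148,0,-0.001,0.001,0.148,0]' -1 100;python3 - <<'E'
from h import *
shot("wrist","w12");shot("scene","s12",(300,150,380,220),8)
E
python3 m.py w12
```

```text
time: 11.65
position: [473.3, -231.1, -8.9]
tool_rot: [[0.182, 0.983, 0.001], [0.983, -0.182, -0.0], [-0.0, 0.001, -1.0]]
wrist_force: [0.9, 0.1, -0.2]
opening: 85.1
```

View pics/w12.png

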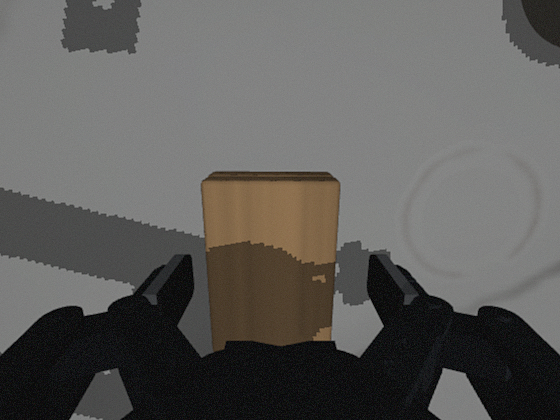

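View pics/s12.png

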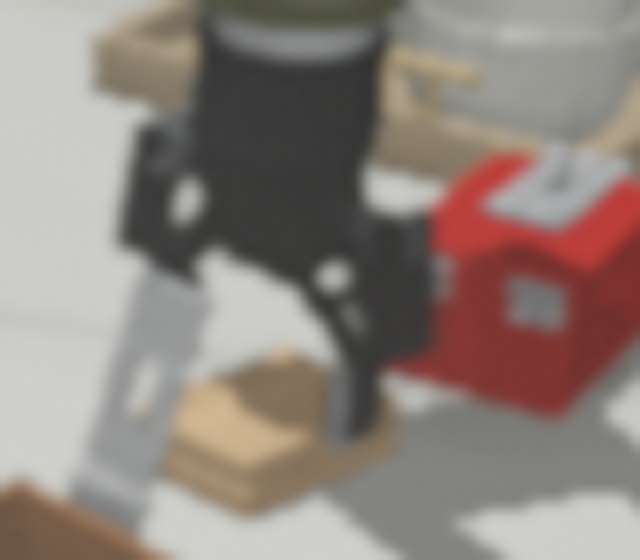

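```bash
python3 -m jog '[0,-0.0035,0.003,0,0,-0.0035,0.006,0,0,-0.0035,0.009,0,0,-0.0035,0.011,0,0,-0.0035,0.011,0]' -1 100; python3 -m jog '[0,0,0,0,0,0,0,0,0,0,0,0,0,0,0,0,0,0,0,0,0,0,0,0]' 1 100;python3 - <<'E'
from h import *
shot("wrist","w13");shot("scene","s13",(300,150,380,220),8)
E
python3 m.py w13
```

```text
time: 12.38
position: [468.9, -230.2, -21.2]
tool_rot: [[0.182, 0.983, -0.0], [0.983, -0.182, 0.0], [0.0, -0.001, -1.0]]
wrist_force: [-0.6, 0.3, -0.7]
opening: 85.4
time: 13.12
position: [469.7, -230.7, -20.3]
tool_rot: [[0.182, 0.983, 0.001], [0.983, -0.182, -0.001], [-0.0, 0.001, -1.0]]
wrist_force: [0.2, 0.6, 4.8]
opening: 60.2
```

View pics/w13.png

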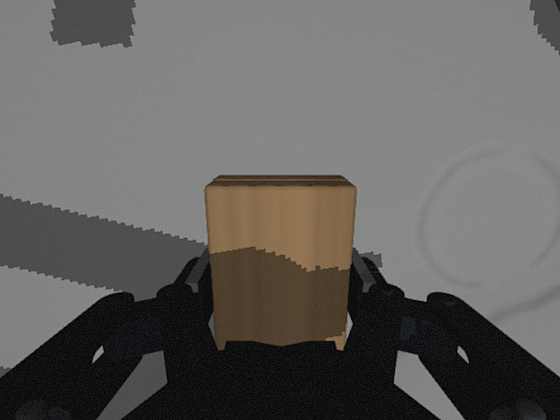

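View pics/s13.png

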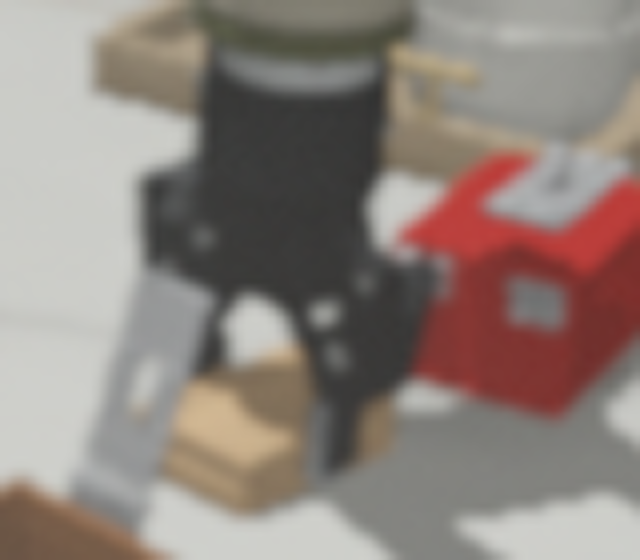

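```bash
python3 -m jog '[0,0,-0.01,0,0,0,-0.03,0,0,0,-0.06,0,0,0,-0.1,0,0,0,-0.15,0,0,0,-0.2,0,0,0,-0.2,0,0,0,-0.2,0]' 1 120;python3 - <<'E'
from h import *
shot("wrist","w14");shot("scene","s14",(230,80,400,265),3)
E
python3 m.py w14
```

```text
time: 14.22
position: [468.7, -230.0, 178.5]
tool_rot: [[0.182, 0.983, -0.001], [0.983, -0.182, 0.001], [0.0, -0.001, -1.0]]
wrist_force: [-1.4, 0.0, -2.1]
opening: 59.7
```

View pics/s14.png

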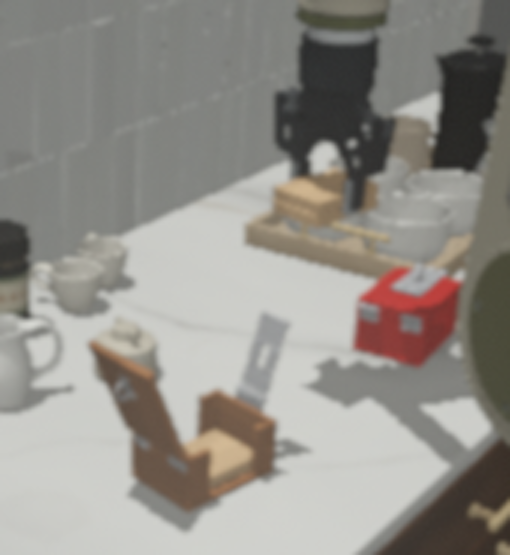

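View pics/w14.png

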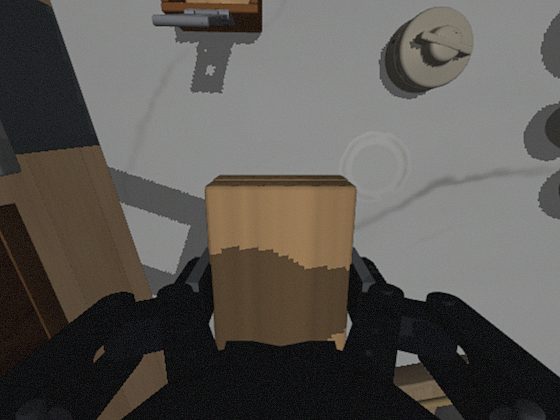

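```bash
python3 -m jog '[0.03,-0.009,0,0,0.07,-0.02,0,0,0.11,-0.031,0,0.5,0.15,-0.042,0,0.5,0.19,-0.053,0,0.5,0.2165,-0.0595,0,0.5,0.2165,-0.0595,0.04,0.5,0.2165,-0.0595,0.08,0.5]' 1 120;python3 -m jog '[0,0,0.03,0,0,0,0.045,0,0,0,0.045,0,0,0,0.045,0]' 1 120;python3 - <<'E'
from h import *
shot("wrist","w15")
E
python3 m.py w15
```

```text
time: 15.32
position: [449.2, -5.9, 96.9]
tool_rot: [[0.189, 0.982, -0.001], [0.982, -0.189, 0.0], [-0.0, -0.001, -1.0]]
wrist_force: [0.6, -0.3, -2.3]
opening: 59.9
time: 15.82
position: [450.9, -6.7, 55.2]
tool_rot: [[0.191, 0.982, 0.001], [0.982, -0.191, -0.0], [0.0, 0.001, -1.0]]
wrist_force: [-0.6, -0.9, -1.7]
opening: 59.4
```

View pics/w15.png

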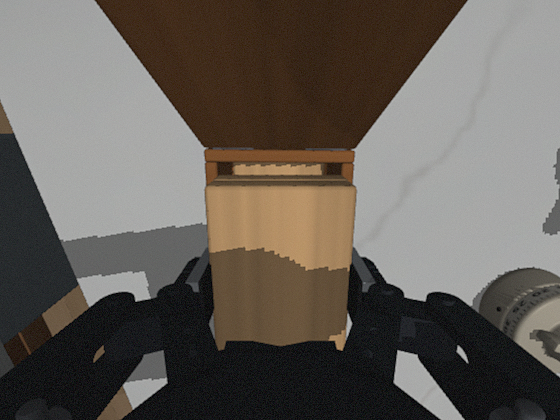

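View pics/w15c.png

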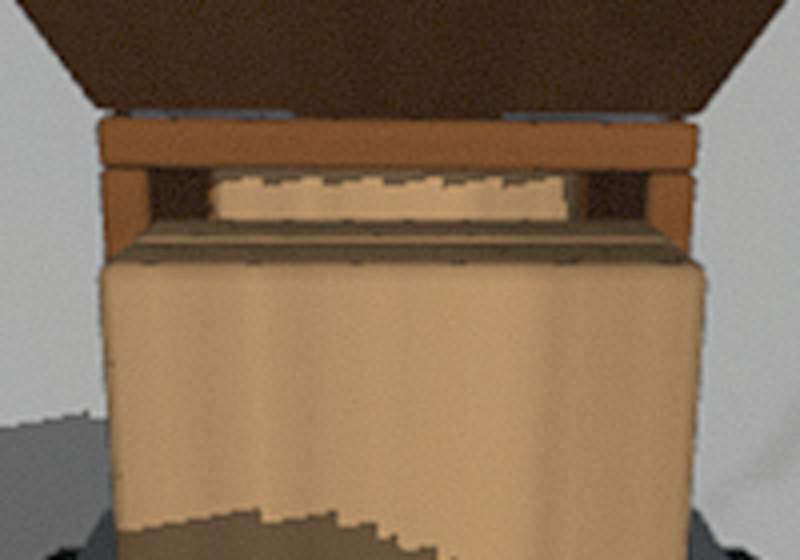

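```bash
python3 - <<'E'
from h import *
c=np.load("w15.npy",allow_pickle=True).item();z=bot.read_state()["position"][2]
print(tool(ray(c,(280,120+120/4-.4),58)),tool(ray(c,(280,120+166/4-.4),58)))
for r,h in((222,20),(240,34),(262,46)): print(tool(ray(c,(280,120+r/4-.4),z+h)))
E
```

```text
[55.6422337   0.23153916 -2.49786216] [49.53529432  0.22983468 -2.4988247 ]
[ 44.92019055   0.25170132 -19.99243668]
[ 45.32324885   0.27034513 -33.9923668 ]
[ 45.33668403   0.28623286 -45.99235924]
```

```bash
python3 -m jog '[0.0005,-0.0005,0.01,0,0.0005,-0.0005,0.02,0,0.0005,-0.0005,0.03,0,0.0005,-0.0005,0.04,0,0.0005,-0.0005,0.048,0,0.0005,-0.0005,0.05,0,0.0005,-0.0005,0.05,0]' 1 120; python3 -m jog '[0,0,0.002,0,0,0,0.003,0,0,0,0.003,0]' 1 120
```

```text
time: 16.75
position: [449.7, -6.0, 4.0]
tool_rot: [[0.191, 0.982, -0.0], [0.982, -0.191, 0.0], [0.0, -0.0, -1.0]]
wrist_force: [-0.4, -0.0, -1.0]
opening: 59.6
time: 17.12
position: [449.7, -6.0, 1.1]
tool_rot: [[0.191, 0.982, 0.0], [0.982, -0.191, -0.0], [0.0, 0.0, -1.0]]
wrist_force: [0.0, -0.3, -2.5]
opening: 60.0
```

Nearly on the first coaster with no contact force; release, then rise and look.

```bash
python3 -m jog '[0,0,0,0,0,0,0,0,0,0,0,0]' -0.7 100; python3 -m jog '[0,0,-0.02,0,0,0,-0.06,0,0,0,-0.11,0,0,0,-0.16,0,0,0,-0.2,0,0,0,-0.2,0,0,0,-0.2,0]' -0.7 100;python3 - <<'E'
from h import *
shot("wrist","w16");shot("scene","s16",(230,120,400,265),4.7)
E
python3 m.py w16
```

```text
time: 17.5
position: [449.8, -6.0, 1.3]
tool_rot: [[0.191, 0.982, 0.0], [0.982, -0.191, -0.0], [0.0, 0.0, -1.0]]
wrist_force: [-0.1, -0.0, -0.2]
opening: 72.5
time: 18.38
position: [449.4, -6.0, 200.5]
tool_rot: [[0.191, 0.982, -0.0], [0.982, -0.191, 0.0], [-0.0, -0.0, -1.0]]
wrist_force: [-0.3, 0.7, -0.9]
opening: 72.6
```

View pics/w16c.png

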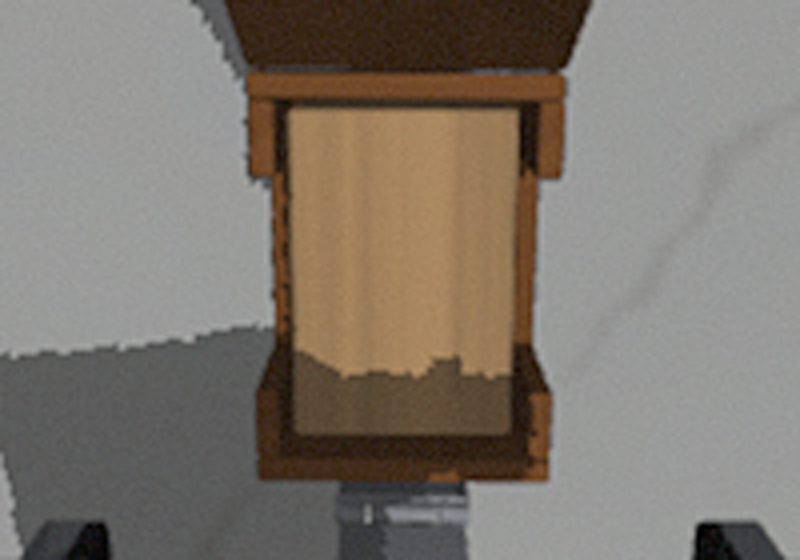

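View pics/s16.png

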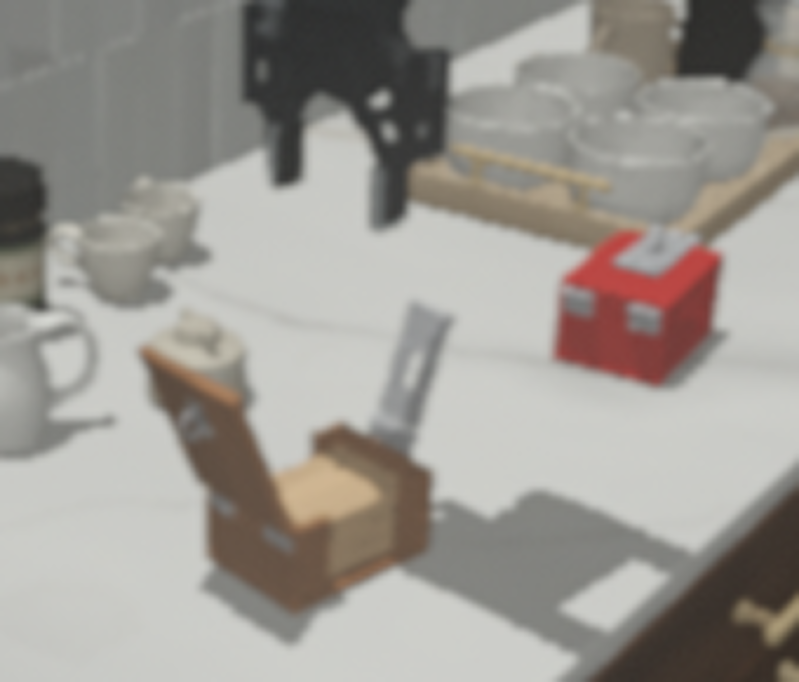

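```bash
python3 -m jog '[0.04,-0.008,0,0,0.08,-0.016,0,0,0.12,-0.022,0,0,0.145,-0.022,0,0,0.145,-0.022,0.03,0,0.145,-0.022,0.06,0,0.145,-0.022,0.08,0,0.145,-0.022,0.08,0]' 1 60;python3 - <<'E'
from h import *
shot("wrist","w17");c=shot("scene","s17",(230,120,400,265),4.7)
p=bot.read_state()
for v in [(0,0,0),(0,0,-10),(0,0,-20),(-11,0,-19),(-11,0,0)]: print(v,((proj(c,p["position"]+p["tool_rot"]@np.array(v))-[230,120])*4.7).round())
E
```

```text
time: 19.48
position: [453.1, 140.0, 117.8]
tool_rot: [[0.191, 0.982, -0.006], [0.982, -0.191, -0.001], [-0.002, -0.006, -1.0]]
wrist_force: [-0.1, 0.2, -0.4]
opening: -0.2
(0, 0, 0) [155. 475.]
(0, 0, -10) [155. 458.]
(0, 0, -20) [155. 442.]
(-11, 0, -19) [171. 437.]
(-11, 0, 0) [171. 468.]
```

View pics/w17.png

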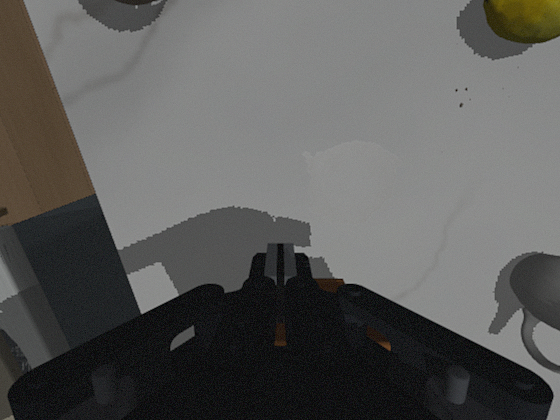

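View pics/s17.png

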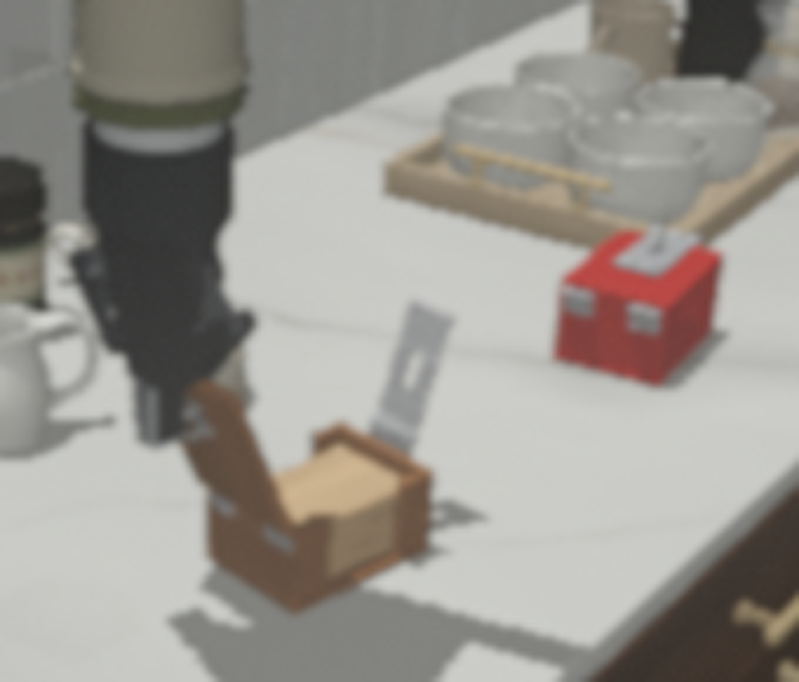

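```bash
python3 -m jog '[-0.012,0,0,0,-0.024,0,0,0,-0.036,0,0,0,-0.048,0,0,0,-0.06,0,0,0,-0.07,0,0,0,-0.07,0,0,0]' 1 60;python3 - <<'E'
from h import *
shot("scene","s18",(230,120,400,265),4.7)
E
```

```text
time: 20.45
position: [442.1, 70.9, 120.9]
tool_rot: [[0.192, 0.981, -0.0], [0.981, -0.192, -0.0], [-0.0, -0.0, -1.0]]
wrist_force: [-0.1, 0.6, -0.8]
opening: 0.1
```

View pics/s18.png

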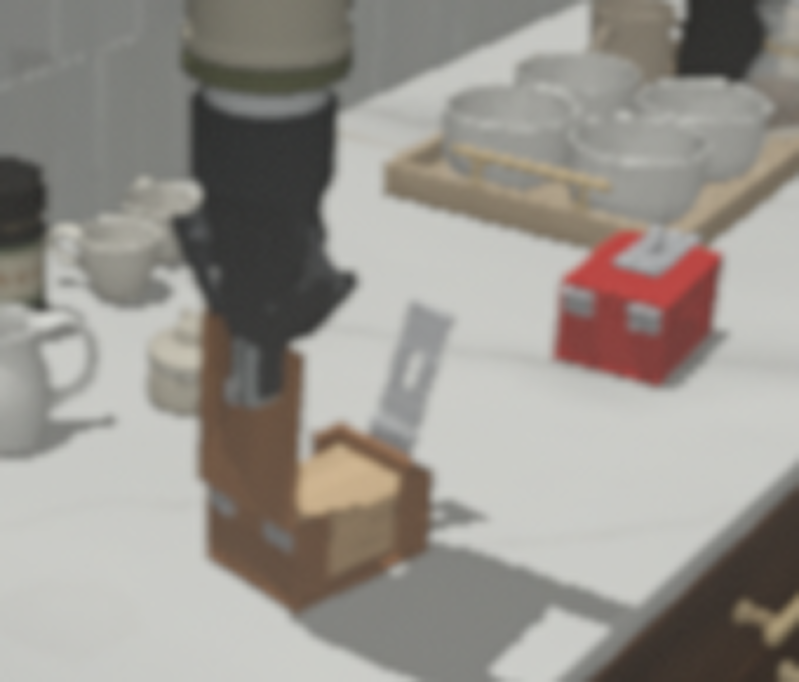

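```bash
python3 -m jog '[-0.011,0,0,0,-0.022,0,-0.001,0,-0.033,0,0,0,-0.044,0,0.0025,0,-0.055,0,0.007,0,-0.0645,0,0.013,0,-0.073,0,0.021,0,-0.08,0,0.03,0]' 1 60; python3 -m jog '[-0.006,0,0.01,0,-0.011,0,0.0205,0,-0.013,0,0.028,0,-0.015,0,0.035,0,-0.015,0,0.04,0,-0.015,0,0.044,0,-0.015,0,0.044,0]' 1 60;python3 - <<'E'
from h import *
shot("scene","s19",(230,120,400,265),4.7)
E
```

```text
time: 21.5
position: [427.1, -7.4, 90.6]
tool_rot: [[0.191, 0.982, 0.0], [0.982, -0.191, -0.0], [-0.0, 0.0, -1.0]]
wrist_force: [1.0, 0.1, 0.7]
opening: -0.0
time: 22.38
position: [424.1, -21.3, 46.8]
tool_rot: [[0.19, 0.982, -0.0], [0.982, -0.19, 0.0], [0.0, -0.0, -1.0]]
wrist_force: [0.2, -0.2, 1.0]
opening: -0.1
```

View pics/s19.png

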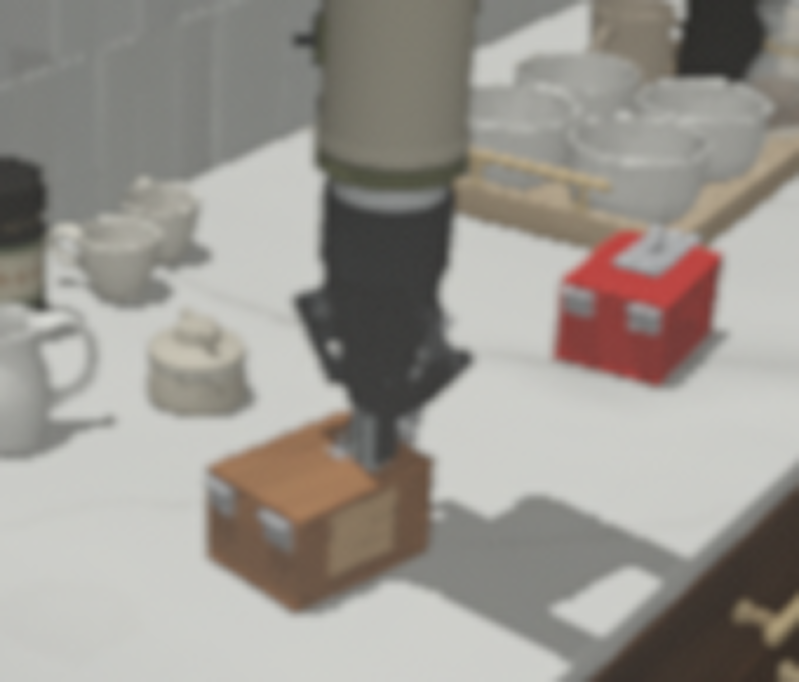

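```bash
python3 -m jog '[0,0,0.001,0,0,0,0.002,0,0,0,0.002,0]' 1 60;python3 -m jog '[0,0,0.001,0,0,0,0.002,0,0,0,0.002,0]' 1 60
```

```text
time: 22.8
position: [424.6, -21.5, 45.8]
tool_rot: [[0.191, 0.982, 0.001], [0.982, -0.191, -0.0], [0.0, 0.001, -1.0]]
wrist_force: [-1.9, 0.8, 6.4]
opening: 0.1
time: 23.18
position: [424.8, -21.6, 45.5]
tool_rot: [[0.19, 0.982, 0.0], [0.982, -0.19, -0.0], [-0.0, 0.0, -1.0]]
wrist_force: [-12.5, 1.3, 25.2]
opening: 0.1
```

```bash
python3 -m jog '[0,0,-0.04,0,0,0,-0.08,0,0,0,-0.12,0,-0.04,0.006,-0.12,0,-0.08,0.012,-0.12,0,-0.112,0.012,-0.12,0,-0.112,0.012,-0.09,0,-0.112,0.012,-0.065,0]' 1 60;python3 -m jog '[0,0,0,0,0,0,0,0]' 1 60;python3 - <<'E'
from h import *
shot("scene","s20",(230,120,400,265),4.7);shot("wrist","w20")
E
```

```text
time: 24.18
position: [414.6, -134.3, 107.5]
tool_rot: [[0.192, 0.981, 0.001], [0.981, -0.192, -0.0], [-0.0, 0.001, -1.0]]
wrist_force: [-0.0, 0.2, 0.3]
opening: 0.2
time: 24.42
position: [415.2, -133.8, 109.1]
tool_rot: [[0.19, 0.982, 0.001], [0.982, -0.19, -0.0], [-0.0, 0.001, -1.0]]
wrist_force: [-0.5, 0.1, 0.3]
opening: -0.1
```

View pics/s20.png

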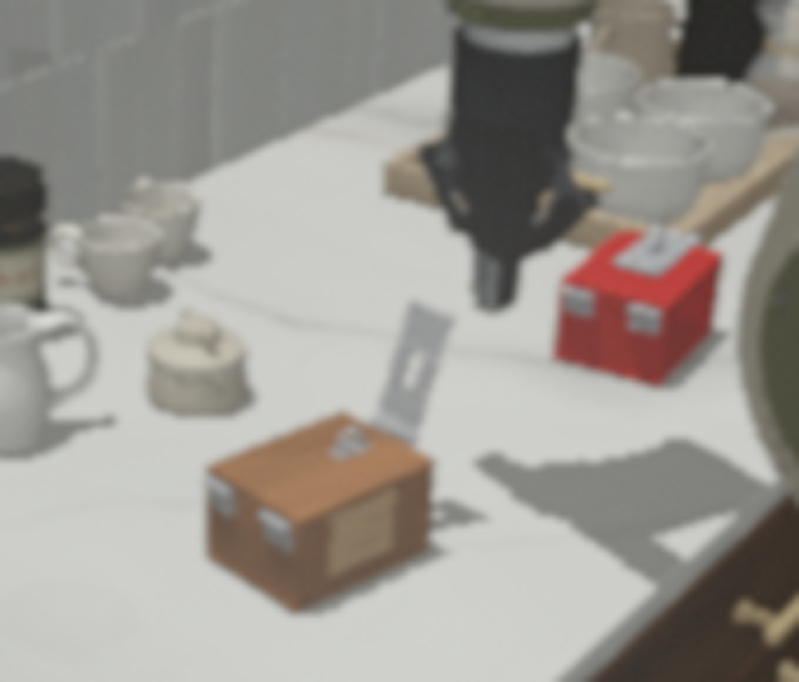

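View pics/w20.png

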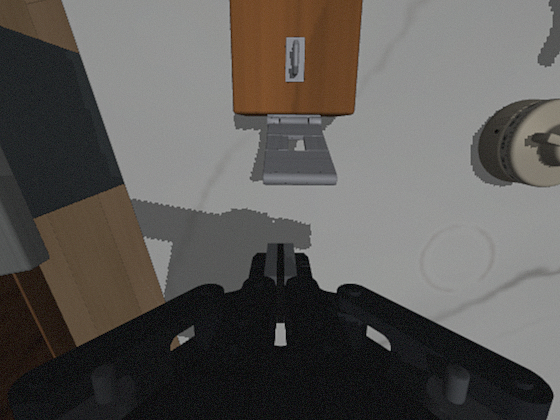

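```bash
python3 -m jog '[0.012,0,0,0,0.024,0,0,0,0.036,0,0,0,0.048,0,0,0,0.058,0,0,0,0.066,0,0,0,0.075,0,-0.001,0,0.075,0,-0.001,0]' 1 60;python3 - <<'E'
from h import *
shot("scene","s21",(230,120,400,265),4.7)
E
```

```text
time: 25.52
position: [429.1, -59.5, 109.1]
tool_rot: [[0.19, 0.982, 0.0], [0.982, -0.19, 0.0], [0.0, -0.0, -1.0]]
wrist_force: [-0.3, -0.9, -0.5]
opening: 0.1
```

View pics/s21.png

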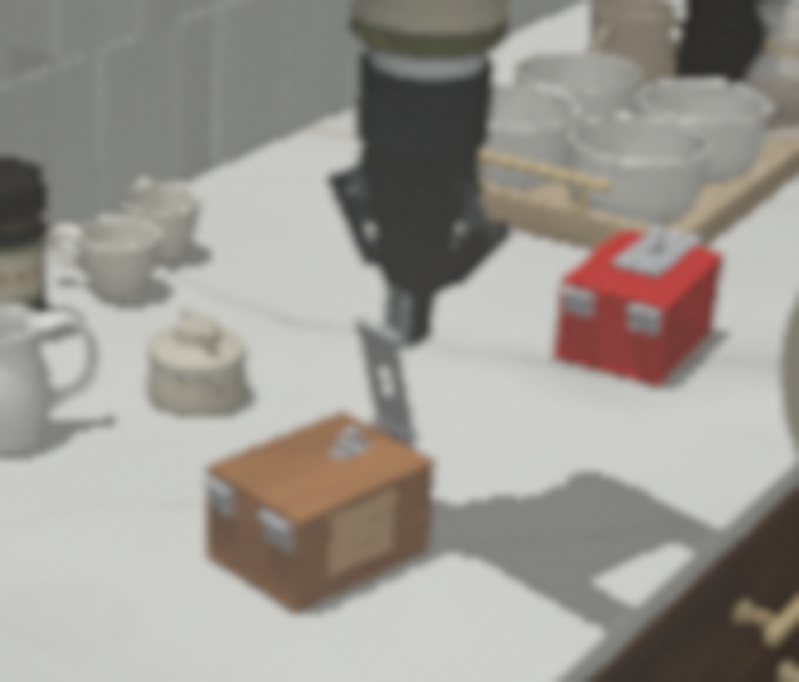

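```bash
python3 -m jog '[0.009,0,0.001,0,0.017,0,0.003,0,0.025,0,0.007,0,0.032,0,0.012,0,0.039,0,0.018,0,0.0445,0,0.025,0,0.0495,0,0.033,0,0.053,0,0.0415,0]' 1 60; python3 -m jog '[0.002,0,0.007,0,0.0025,0,0.012,0,0.0025,0,0.016,0,0.0025,0,0.016,0]' 1 60;python3 - <<'E'
from h import *
shot("scene","s22",(230,120,400,265),4.7)
E
```

```text
time: 26.58
position: [439.1, -7.7, 67.0]
tool_rot: [[0.19, 0.982, -0.0], [0.982, -0.19, 0.0], [0.0, -0.0, -1.0]]
wrist_force: [-0.0, 0.2, 0.0]
opening: 0.1
time: 27.08
position: [439.4, -5.7, 51.3]
tool_rot: [[0.191, 0.982, -0.0], [0.982, -0.191, 0.0], [-0.0, -0.0, -1.0]]
wrist_force: [-1.2, -0.6, 0.5]
opening: 0.0
```

View pics/s22.png

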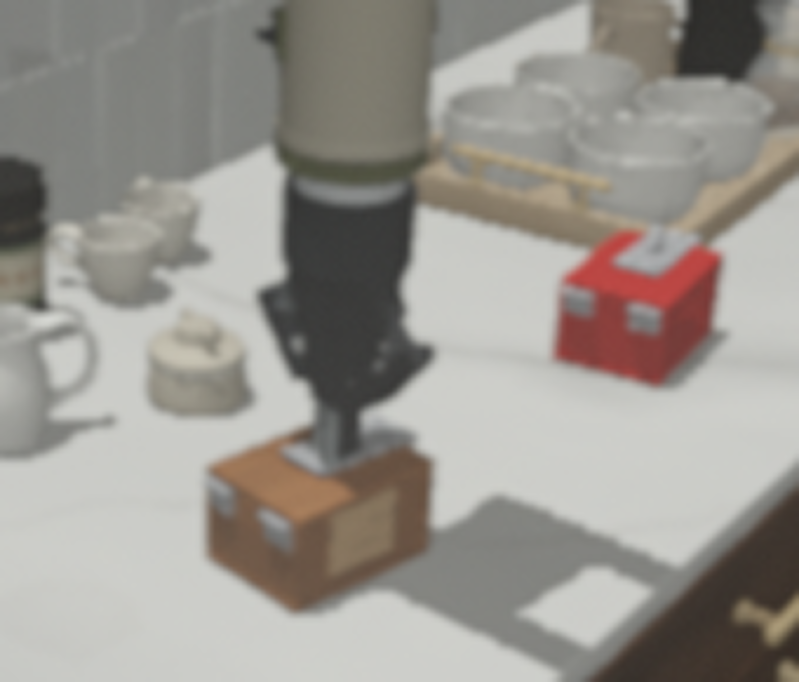

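```bash
python3 -m jog '[0,0,0.001,0,0,0,0.002,0,0,0,0.002,0]' 1 60;python3 -m jog '[0,0,0.001,0,0,0,0.002,0,0,0,0.002,0]' 1 60
```

```text
time: 27.5
position: [439.5, -5.6, 49.6]
tool_rot: [[0.191, 0.982, 0.0], [0.982, -0.191, 0.0], [0.0, 0.0, -1.0]]
wrist_force: [0.3, 1.0, -0.5]
opening: -0.2
time: 27.88
position: [439.9, -5.6, 48.8]
tool_rot: [[0.191, 0.982, 0.0], [0.982, -0.191, -0.0], [-0.0, 0.0, -1.0]]
wrist_force: [-5.5, 0.6, 13.0]
opening: 0.1
```

```bash
python3 -m jog '[0,0,0.001,0,0,0,0.001,0,0,0,-0.03,0,0,0,-0.08,0,0,0,-0.13,0,-0.04,0,-0.16,0,-0.08,0,-0.16,0,-0.08,0,-0.16,0]' 1 60;python3 - <<'E'
from h import *
shot("scene","s23",(230,120,400,265),4.7);shot("wrist","w23");shot("top","t23")
E
```

```text
time: 28.88
position: [424.1, -86.1, 208.1]
tool_rot: [[0.194, 0.981, 0.001], [0.981, -0.194, -0.001], [-0.001, 0.001, -1.0]]
wrist_force: [-0.1, 1.0, -0.1]
opening: 0.1
```

View pics/s23.png

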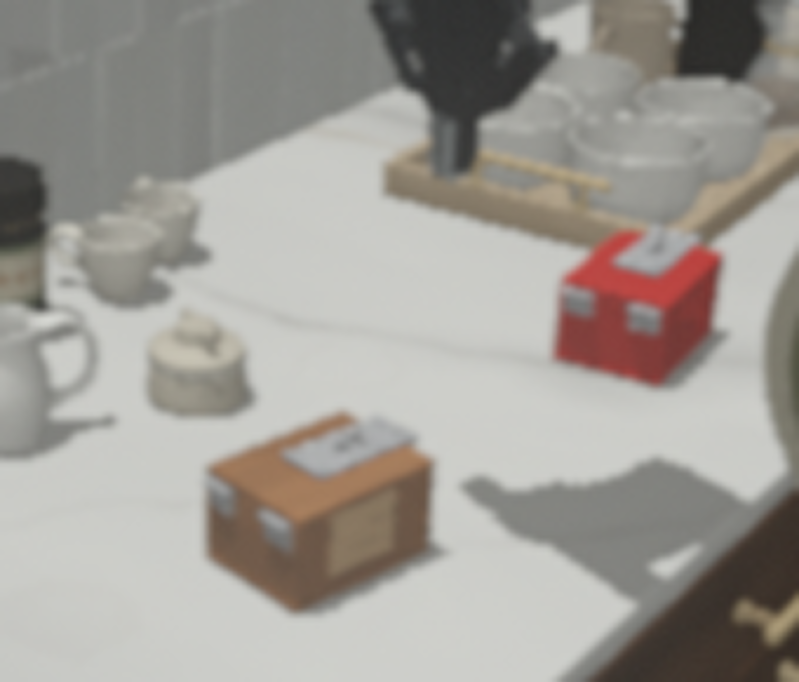

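View pics/w23.png

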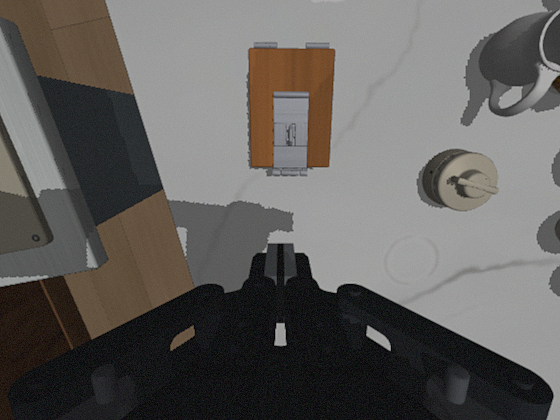

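View pics/t23.png

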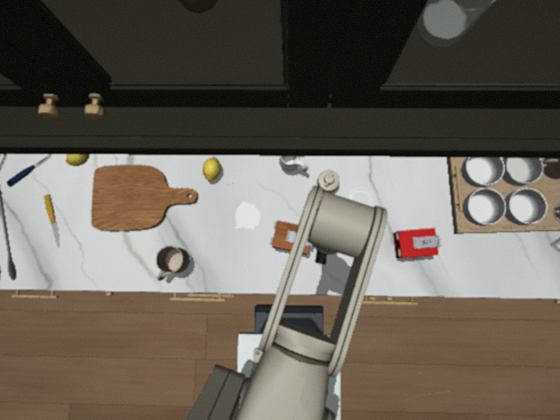

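```bash
python3 -c "
from bench import ticket
print(ticket.sign_off())"
```

```text
the job is handed in; nothing more can be done
None
```

I put all three coasters flat in the brown box, shut the lid, and folded the strap flat with the staple through its slot. I handed the job in at about 29 s of the 72 s allowed; no verdict came back.

- **Coasters:** They went in as two loads, not as one pile. My first grip caught only the top coaster, because the fingertips sit about 19 mm further back than I took the tool frame to mean. I dropped that coaster the last 10 mm or so into the box, then lifted the other two together and released them just above it. The picture taken before closing the lid showed the stack flat and centred between the walls.
- **Lid:** I pushed it over from behind and pressed until the upward force reached about 25 N at a fingertip height of about 65 mm. The stated lid height is 66 mm.
- **Strap:** I pressed it down until about 13 N, ending about 3 mm above the lid contact height, which matches its thickness. The last scene and wrist pictures show it flat with the staple through the slot.
- **Bystanders and robot:** The mug and lemon stand where they were in the last overhead picture, and the timer in the last scene and wrist pictures. The red look-alike box was not touched. The gripper was clear of everything, with wrist force near zero.

Nothing in the final checks disagreed. The lid and strap angles and the coaster positions inside the shut box were judged from pictures and contact heights, not measured directly.

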